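Riddle the chips from slab glass and tip out the slabs

ROBOT

A 7-joint arm with a two-finger parallel gripper is mounted at the origin on a cart in front of the work surface, level with it; the furniture and walls round the work are solid. World frame = base frame: x ahead of the robot, y to its left, z up, the work surface at z = 0. Lengths are in m, angles in degrees, forces in N, time in s.
With the tool pointing down it reaches from about 0.35 to 0.9 m from the base axis. Payload 19.9 kg.
Tool frame: the origin (TCP) lies between the finger pads; the fingertips stand 17 mm ahead of it and the grasp point (between the pads) lies 2 mm behind it; z points along the fingers, y is the line along which they close (so a half turn about z gives the same grasp; the last joint's range is limited). The gripper opens to 85 mm and grips with 20 to 120 N. Pads are 22 mm wide; open, the fingers measure 114 mm over their backs; the gripper's body (76 mm by 85 mm) begins 54 mm behind the grasp point. The pads swing forward as they close: fully open they stand 13 mm farther back than shut.
Start: joints at [66.033, 23.915, -0.59, 92.452, 0.269, 63.638, -3.037], TCP at [0.23, -0.581, 0.248] pointing down, gripper open.
Joint ranges: [-161.28, 161.28], [-22.2, 115.67], [-73.04, 71.86], [3.21, 147.25], [-68.34, 248.33], [10.77, 114.83], [-161.83, 161.83]. Speed limits (degrees/s): [108.29, 108.29, 136.94, 136.94, 172.46, 172.46, 172.46].

INTERFACE

Orientations are given as [roll, pitch, yaw] about the fixed x, y, z axes, in that order (R = Rz(yaw) Ry(pitch) Rx(roll)).
In Python, from workcell import status, eyes, job_done gives the robot as it stands. The module is installed in compiled form; this text tells all that it offers.
- The arm moves only by the tool arm_command, never from a script. Its argument "deltas" is a list of rows, each a list of 2 entries, a list of its own where there are three numbers: the shift along the tool's x, y, z in mm, then the turn, a rotation vector about the tool's x, y, z in degrees. In form: [[[x, y, z], [wx, wy, wz]], ...]. A call has exactly 5 rows; each row shifts and turns the commanded pose from where the row before left it, along the tool's axes as they then stand; what a row does not reach is not made up. A row lasts 1/12 s, in which the tool goes at most 41.7 mm and 7.16 degrees, less where a joint would pass 70% of its speed; a pose out of reach is approached as far as the arm can. A call is refused whole if a number of a shift passes 41.7 or a number of a turn 7.16, either way. A call with a gripper value outside its range is refused whole. "gripper" is the opening, from 0 (shut) to 1 (fully open), set as the call begins (left out, the last holds). The fingers move at their own pace and stop on an object; "force" is the grip in N (left out, the last holds). Time passes only in rows, so rows that do not move let the fingers close, or fill a call up. It gives the time, the measured TCP pose, the force, the opening and the grip force at its end, in the units of the state.
- status.get_obs(): the state, without advancing time (a new reading comes with each control period).
- eyes.capture(name): name is "scene" or "top"; returns a dict with "img" (480x640x3 uint8, red, green, blue), "fx", "fy", "cx", "cy" (pixels), "D" ([k1, k2, p1, p2, k3] as OpenCV has them; the pictures are not rectified), "origin" and "attitude" of the camera in the world. Camera axes: x right, y down, z forward; pixel columns grow to the right and rows downward; lengths in m; the calibration is good to about 2 mm. A picture is of the moment at which its call begins. There is no depth.
- job_done(): hands the job in; it is judged then, once.
Trained networks look in a picture, given as the dict that the camera call returned (one of the last four; its "shot" number tells which), for a name from the list of things; names that differ only in an ending like _2 or _b are one class to them, and where a whole thing is asked for, a point or a joint stands for the part that bears it (a point fixed in the world has none). Each returns a list of dicts, best first, with "confidence" (0 to 1); they miss things now and then, are a little off and sometimes report something else, mostly with a low value. They report only what shows in the picture. A call takes as long as a camera call. They do not tell look-alikes from the thing itself.
- eyes.outline_of(thing, picture): "mask" (480x640 bool, what is visible of it) and "rect" ([left, top, right, bottom] in pixels, round what is visible of it).
The state is a dict: "clock": time; "qpos": joint angles; "qvel": joint speeds; "joint_torque": joint torques, N m; "eef_pos": TCP position; "tcp_rot": TCP orientation; "force": force on the tool from outside, world axes, zero at the start; "moment": the same for the moment, N m; "finger_gap": finger opening in m; "finger_force": force on a finger pad.
Only numpy, scipy, OpenCV 4.12 (cv2) and the standard library are available. Lean on these libraries where they do the work, as an engineer would, in place of code of your own. Each camera call takes 0.05 s, during which the arm holds its last target. There are 200 camera calls.

TASK

Lift the sieve basket a little by its grip and shake it over its catch tray until all four small glass chips have dropped through into that tray, keeping the three glass slabs in the basket. Then carry it over to the cork-floored wooden tray and, holding the lip low so the glass does not fall far, tip the slabs out over the lip into that tray. Set the empty basket back down level on the two rods in the middle of the catch tray, square to it as it stood, and leave the solder spool and the jar nearby where they are.

Things in the scene. Friction and masses are not known exactly. Their poses are not given: they have to be found in the camera images.
- sieve: steel sieve basket, 0.24 to 0.39 kg empty, at the start loose on the catch tray's two rods, its lip roughly toward the robot. Origin in the centre of its floor's underside; x runs from the pouring lip (-x) to the back wall (+x), y across, z up. Side and back walls 34 mm high; outside 126 mm across y, back at x = +63 mm. Uprights of a rigid bail stand outside the side walls at x = 0
- sieve_floor (a point): centre of the sieve's floor, top face, 4 mm over its origin. Floor 120 x 120 mm, with holes about 18 mm (y) x 26 mm (x) between lands 12 mm wide along x (at y = -30, 0, 30 mm) and ties 4 mm wide along y, 1.5 mm lower. A chip that slides about 10 mm along y leaves its land and drops through; a slab cannot. Glass slides easily on the sieve (friction about 0.3)
- sieve_lip (a point): middle of the outer edge of the sieve's lip, at x = -88 mm, z = +13 mm in the sieve's frame. The front has no wall, only this lip, full width, that slopes up 9 mm over 28 mm outward
- sieve_grip (a point): centre of the sieve's wooden grip bar, 94 mm over its origin. The bar runs along the sieve's y, 110 mm long, 18 mm thick (x), from 78 to 108 mm high. Grip it from above, fingers closing along the sieve's x. Turning the sieve about this bar, lip down, by about 50 degrees empties it
- catch_tray: fixed sheet-metal tray under the sieve, 172 mm (x) by 176 mm (y), 45 mm high, walls and floor 3 mm, open above; origin in the centre of its underside, z up. Two square steel rods (7 mm), set on edge with a ridge upward so that chips roll off, cross it along its x at y = +-42 mm, their ridges flush with the rim at 45 mm
- sieve_seat (a point): point over the catch tray, 13.5 mm to its +x side and 45 mm up, at rod-top height, where the sieve's origin stands when it sits in the middle of the tray
- cork_tray: fixed wooden tray with a cork floor, the other tray; 172 mm (x) by 176 mm (y), 36 mm high, walls 8 mm, cork floor at 10 mm; origin in the centre of its underside, z up. The two trays stand side by side, either may be the left one
- slab_1: slab of cast glass with polished edges, 45 by 45 mm and 10 mm thick, about 50 g; origin in the centre of its underside, z up through its thickness. Starts lying flat in the sieve
- slab_2: slab of cast glass with polished edges, 36 by 52 mm and 10 mm thick, about 50 g; origin in the centre of its underside, z up through its thickness. Starts lying flat in the sieve
- slab_3: slab of cast glass with polished edges, 38 by 50 mm and 10 mm thick, about 50 g; origin in the centre of its underside, z up through its thickness. Starts lying flat in the sieve
- chip_1: small squarish chip of green-tinted clear glass, 10 to 12 mm wide and 9 to 10 mm high, 10 g; origin in the centre of its underside. Starts lying on a 12 mm wide land between the sieve's holes
- chip_2: small squarish chip of green-tinted clear glass, 10 to 12 mm wide and 9 to 10 mm high, 10 g; origin in the centre of its underside. Starts lying on a 12 mm wide land between the sieve's holes
- chip_3: small squarish chip of green-tinted clear glass, 10 to 12 mm wide and 9 to 10 mm high, 10 g; origin in the centre of its underside. Starts lying on a 12 mm wide land between the sieve's holes
- chip_4: small squarish chip of green-tinted clear glass, 10 to 12 mm wide and 9 to 10 mm high, 10 g; origin in the centre of its underside. Starts lying on a 12 mm wide land between the sieve's holes
- solder_spool: bystander: spool of solder wire, 51 x 61 x 38 mm, near the bench's front; origin under its hub
- pin_jar: bystander: jar with a dark cap, 44 mm wide, 105 mm high; origin in the centre of its underside
Mind the look-alikes: they are no part of the job. Of the things that look like the slab_1, the larger one is meant.

How it is judged:
By the outcome, as a careful person would: the job done as asked, in the order asked, and still so for the second after the job is handed in, with the robot touching nothing.
It also fails if it takes over 51 s, if anything falls off the work surface, if the arm or the gripper's body presses on something with over 40 N, if the wrist force passes 120 N, or if a joint passes its speed limit or range.

## Working session

There is one attempt and no reset: what is moved stays moved. The work goes in short steps, Python scripts to look and compute and a tool call to move; the robot and the scene stay as the last step left them, time stands still between calls to the robot, and variables do not carry over. Pictures are saved under pics/ and viewed, at most 13 in all, crops included, and the job is handed in when it is done.

Besides the shell and the picture viewer there is one more tool, called after "Emit:" as name(argument=value, ...) on one line, values as JSON. arm_command: Moves the arm, as the interface text tells. Its arguments: {"type":"object","properties":{"deltas":{"type":"array"},"gripper":{"type":"number"},"force":{"type":"number"}},"required":["deltas"]}

```bash
mkdir -p pics
cat > h.py <<'E'
import numpy as np,cv2
from workcell import status,eyes,job_done
from scipy.spatial.transform import Rotation as R
def cam(p):
    K=np.array([[p['fx'],0,p['cx']],[0,p['fy'],p['cy']],[0,0,1.]]);a=np.array(p['attitude'],float)
    M=a if a.shape==(3,3) else R.from_euler('xyz',a,degrees=True).as_matrix()
    return K,np.array(p['D'],float),M,np.array(p['origin'],float)
def onz(p,uv,z):
    K,D,M,o=cam(p);n=cv2.undistortPoints(np.array(uv,float).reshape(-1,1,2),K,D).reshape(-1,2)
    d=np.c_[n,np.ones(len(n))]@M.T
    return o+d*((z-o[2])/d[:,2])[:,None]
def proj(p,X):
    K,D,M,o=cam(p);return cv2.projectPoints((np.array(X,float).reshape(-1,3)-o)@M,np.zeros(3),np.zeros(3),K,D)[0].reshape(-1,2)
def save(p,n,crop=None,s=1):
    im=p['img'][:,:,::-1]
    if crop: im=im[crop[1]:crop[3],crop[0]:crop[2]]
    cv2.imwrite('pics/'+n,cv2.resize(im,None,fx=s,fy=s,interpolation=cv2.INTER_CUBIC))
E
python3 - <<'E'
from h import *
o=status.get_obs();print({k:np.round(v,3).tolist() for k,v in o.items()})
P={}
for c in('scene','top'):
    p=eyes.capture(c);P[c]=p;print(c,p['origin'],p['attitude'],p['fx'],p['cx'],p['cy'])
    for t in('sieve','sieve_grip','catch_tray','cork_tray','slab_1','chip_1','solder_spool','pin_jar'):
        print(t,[(round(d['confidence'],2),np.round(d['rect']).tolist()) for d in eyes.outline_of(t,p)])
cv2.imwrite('pics/a.png',cv2.resize(np.vstack([P['scene']['img'],P['top']['img']])[:,:,::-1],None,fx=.625,fy=.625,interpolation=cv2.INTER_AREA))
save(P['top'],'top1.png');save(P['scene'],'sc1.png')
E
```

```text
{'clock': 0.0, 'qpos': [66.033, 23.95, -0.593, 92.487, 0.269, 63.638, -3.038], 'qvel': [-0.08, -0.046, 0.076, -0.063, 0.097, 0.076, 0.014], 'joint_torque': [0.002, -86.447, 0.68, -43.49, 0.019, 0.008, -0.0], 'eef_pos': [0.23, -0.581, 0.248], 'tcp_rot': [-179.927, 0.004, 21.59], 'force': [-0.179, 0.117, -0.15], 'moment': [0.017, 0.026, -0.009], 'finger_force': 0.0, 'finger_gap': 0.085}
scene [-0.16364499  0.2788785   0.94257565] [-135.66839571    0.68770463 -119.97500193] 605.493688754966 327.1744803298873 244.72430476798385
sieve [(0.78, [333.0, 163.0, 423.0, 244.0])]
sieve_grip [(0.91, [330.0, 164.0, 424.0, 248.0]), (0.57, [372.0, 221.0, 378.0, 229.0])]
catch_tray [(0.76, [322.0, 200.0, 433.0, 273.0])]
cork_tray [(0.7, [218.0, 236.0, 333.0, 337.0])]
slab_1 [(0.88, [380.0, 201.0, 406.0, 222.0]), (0.65, [351.0, 198.0, 371.0, 215.0]), (0.53, [367.0, 192.0, 384.0, 205.0])]
chip_1 [(0.44, [370.0, 222.0, 377.0, 230.0])]
solder_spool [(0.66, [255.0, 356.0, 283.0, 388.0])]
pin_jar [(0.89, [422.0, 234.0, 451.0, 285.0])]
top [ 0.49519557 -0.14655959  0.94383421] [-176.20346008   -0.2247933   -88.90150693] 455.58716830829485 315.94720627572065 252.34733388945162
sieve [(0.79, [351.0, 176.0, 431.0, 260.0])]
sieve_grip [(0.83, [350.0, 173.0, 431.0, 258.0])]
catch_tray [(0.96, [334.0, 174.0, 436.0, 270.0])]
cork_tray [(0.93, [206.0, 190.0, 299.0, 280.0])]
slab_1 [(0.8, [386.0, 188.0, 410.0, 201.0]), (0.57, [390.0, 214.0, 416.0, 240.0]), (0.49, [309.0, 151.0, 321.0, 166.0])]
chip_1 [(0.62, [370.0, 229.0, 376.0, 238.0])]
solder_spool [(0.59, [188.0, 314.0, 212.0, 337.0])]
pin_jar [(0.78, [387.0, 296.0, 419.0, 324.0])]
```

View pics/top1.png

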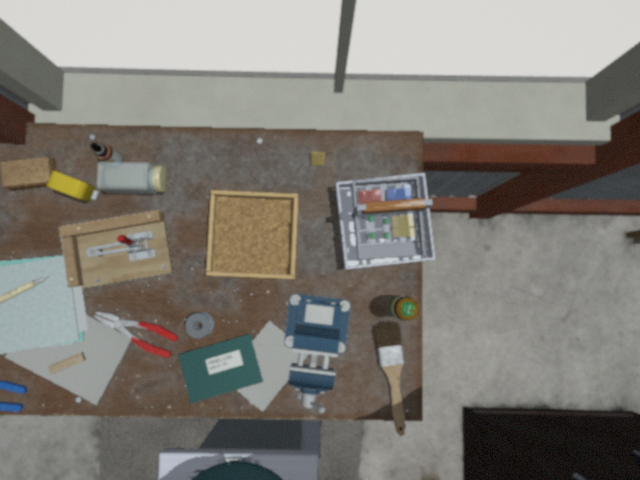

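View pics/sc1.png

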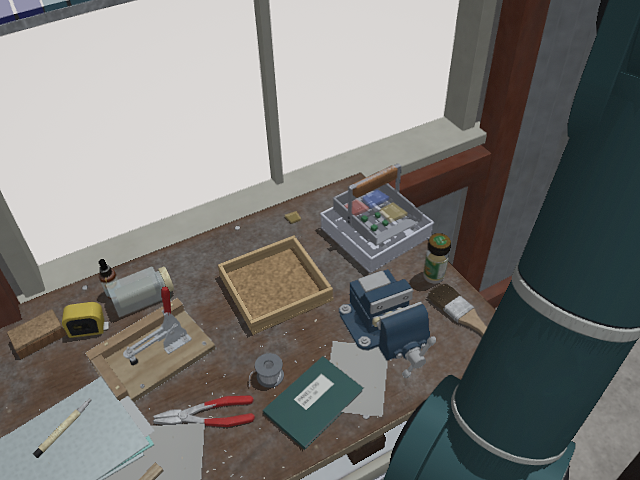

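The top view shows the sieve on the catch tray at about (385,220) with its brown bar at (395,205). The cork tray is left of it at (252,235), the jar at (405,307) and the spool at (200,325). The sieve's lip faces down in the picture, toward the robot.

Run:
```python
from h import *
t=eyes.capture('top');s=eyes.capture('scene')
for n,z in(('catch_tray',.045),('cork_tray',.036)):
    for p in(t,):
        d=eyes.outline_of(n,p)[0]; m=d['mask'].astype(np.uint8)
        c=max(cv2.findContours(m,0,2)[0],key=cv2.contourArea)
        X=onz(p,c.reshape(-1,2),z)[:,:2].astype(np.float32)*1000
        print(n,cv2.minAreaRect(X))
# bar: brown mask
for nm,p,r in(('top',t,(345,185,440,225)),('scene',s,(335,155,415,205))):
    h=cv2.cvtColor(p['img'],cv2.COLOR_RGB2HSV)[r[1]:r[3],r[0]:r[2]].astype(int)
    m=((h[...,0]>5)&(h[...,0]<20)&(h[...,1]>100)&(h[...,2]>90)).astype(np.uint8)
    c=max(cv2.findContours(m,0,2)[0],key=cv2.contourArea)+np.array([r[0],r[1]])
    b=cv2.boxPoints(cv2.minAreaRect(c.astype(np.float32)))
    print(nm,b.round(1).tolist());print(onz(p,b,.153).round(4).tolist())
a=cv2.resize(t['img'][160:280,325:445],(600,600),interpolation=cv2.INTER_CUBIC)
b=cv2.resize(s['img'][155:275,315:445],(650,600),interpolation=cv2.INTER_CUBIC)
cv2.imwrite('pics/c.png',cv2.resize(np.hstack([a,b]),(800,384))[:,:,::-1])
print(onz(t,[[200,325]],.038),onz(t,[[405,307]],.1))
```

```text
catch_tray ((621.264892578125, -283.48846435546875), (176.3150177001953, 182.22096252441406), 7.696163177490234)
cork_tray ((589.2841796875, -21.13616943359375), (178.6271209716797, 171.80699157714844), 88.67261505126953)
top [[365.0, 201.0], [423.0, 201.0], [423.0, 211.0], [365.0, 211.0]]
[[0.6396, -0.2329, 0.153], [0.6415, -0.3344, 0.153], [0.6239, -0.3345, 0.153], [0.6219, -0.2331, 0.153]]
scene [[355.5, 184.89999389648438], [395.1000061035156, 166.10000610351562], [396.79998779296875, 169.60000610351562], [357.20001220703125, 188.5]]
[[0.6264, -0.232, 0.153], [0.6362, -0.3354, 0.153], [0.6245, -0.3317, 0.153], [0.6153, -0.229, 0.153]]
[[0.40778926 0.07623952 0.038     ]] [[ 0.45360915 -0.31465207  0.1       ]]
```

View pics/c.png

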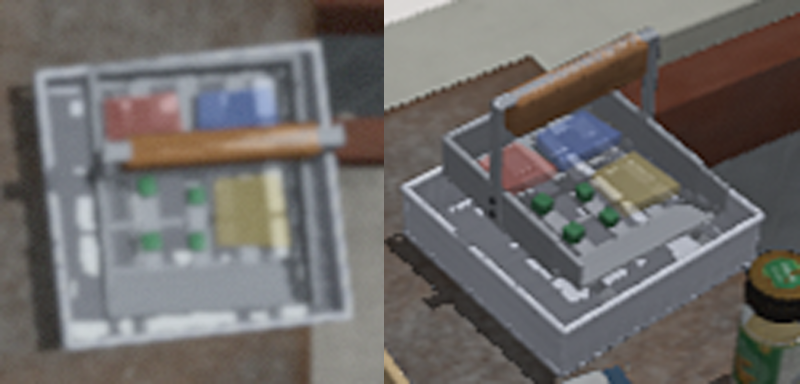

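The crops show the brown bar intact and the four green chips on the lands in the front left part. The three slabs (red, blue, yellow) lie behind and to the right. The sieve is turned about 4° and the tray about 7°. I'll turn the tool first, then move over the grip.

Emit:
arm_command(deltas=[[[0, 0, 0], [0, 0, -7.1]], [[0, 0, 0], [0, 0, -7.1]], [[0, 0, 0], [0, 0, -7.1]], [[0, 0, 0], [0, 0, -7.1]], [[0, 0, 0], [0, 0, -7.1]]], gripper=1, force=110)

```text
clock: 1.52
eef_pos: [0.23, -0.5811, 0.2483]
tcp_rot: [-180.0, 0.0, 57.4]
force: [-0.8, 0.3, -0.3]
finger_gap: 0.0853
finger_force: 0.0
```

Emit:
arm_command(deltas=[[[0, 0, 0], [0, 0, -7.1]], [[0, 0, 0], [0, 0, -7.1]], [[0, 0, 0], [0, 0, -7.1]], [[0, 0, 0], [0, 0, -7.1]], [[0, 0, 0], [0, 0, -7.1]]])

```text
clock: 1.93
eef_pos: [0.2299, -0.5812, 0.2483]
tcp_rot: [-180.0, -0.0, 92.9]
force: [-0.3, -0.9, -0.3]
finger_gap: 0.0854
finger_force: 0.0
```

Emit:
arm_command(deltas=[[[0, 0, 0], [0, 0, -1.5]], [[18, 28, 0], [0, 0, 0]], [[18, 28, 0], [0, 0, 0]], [[18, 28, 0], [0, 0, 0]], [[18, 28, 0], [0, 0, 0]]])

```text
clock: 2.35
eef_pos: [0.3375, -0.5003, 0.2483]
tcp_rot: [180.0, 0.0, 93.9]
force: [0.5, -1.1, 0.4]
finger_gap: 0.0853
finger_force: 0.0
```

Emit:
arm_command(deltas=[[[18, 28, 0], [0, 0, 0]], [[18, 28, 0], [0, 0, 0]], [[18, 28, 0], [0, 0, 0]], [[18, 28, 0], [0, 0, 0]], [[18, 28, 0], [0, 0, 0]]])

```text
clock: 2.77
eef_pos: [0.4709, -0.4005, 0.2484]
tcp_rot: [180.0, 0.0, 93.9]
force: [0.0, -0.9, 0.3]
finger_gap: 0.0855
finger_force: 0.0
```

Emit:
arm_command(deltas=[[[18, 28, 0], [0, 0, 0]], [[18, 28, 0], [0, 0, 0]], [[18, 28, 0], [0, 0, 0]], [[18, 28, 0], [0, 0, 0]], [[14, 28, 0], [0, 0, 0]]])

```text
clock: 3.18
eef_pos: [0.6046, -0.304, 0.2484]
tcp_rot: [180.0, -0.0, 93.9]
force: [-0.8, -0.6, 0.9]
finger_gap: 0.0854
finger_force: 0.0
```

Run:
```python
from h import *
s=eyes.capture('scene');t=eyes.capture('top');o=status.get_obs();print(o['eef_pos'],o['tcp_rot'],np.round(o['qpos'],1))
im=[]
for p,r in((s,(315,95,445,255)),(t,(325,160,445,280))):
    k=4 if p is s else 4
    a=cv2.resize(p['img'][r[1]:r[3],r[0]:r[2]],None,fx=k,fy=k,interpolation=cv2.INTER_CUBIC)
    c=np.array([.631,-.2837]);th=np.radians(4.3);ex=np.array([np.cos(th),np.sin(th)]);ey=np.array([-ex[1],ex[0]])
    Q=[np.r_[c+i*.009*ex+j*.055*ey,.045+z] for z in(.078,.108) for i,j in((-1,-1),(-1,1),(1,1),(1,-1))]
    q=((proj(p,Q)-r[:2]+.5)*k).round().astype(int)
    for z in(q[:4],q[4:]): cv2.polylines(a,[z],True,(0,255,255),1)
    im.append(cv2.copyMakeBorder(a,0,640-a.shape[0],0,0,0))
cv2.imwrite('pics/d.png',cv2.resize(np.hstack(im),(800,512))[:,:,::-1])
```

```text
[ 0.60704112 -0.30098618  0.24791552] [ 1.79917692e+02 -1.30722237e-01  9.42539500e+01] [ 38.7  31.  -21.8  83.6  11.8  67.7  19.5]
```

View pics/d.png

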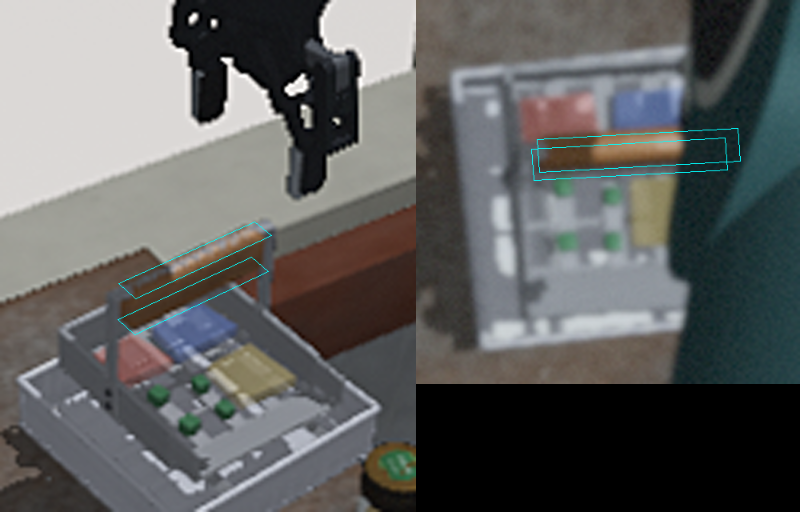

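The overlay of the estimated bar fits in both views (scene about (195,265), top about (640,155) in the crop), and the fingers are clear above it. I'll descend and grip.

Emit:
arm_command(deltas=[[[15, 25, 0], [0, 0, 0]], [[0, 0, 37], [0, 0, 0]], [[0, 0, 37], [0, 0, 0]], [[0, 0, 25], [0, 0, 0]], [[0, 0, 12], [0, 0, 0]]])

```text
clock: 3.7
eef_pos: [0.6255, -0.2887, 0.1334]
tcp_rot: [-179.8, -0.1, 93.9]
force: [-0.2, -0.2, 0.1]
finger_gap: 0.0851
finger_force: 0.0
```

Emit:
arm_command(deltas=[[[0, 0, 0], [0, 0, 0]], [[0, 0, 0], [0, 0, 0]], [[0, 0, 0], [0, 0, 0]], [[0, 0, 0], [0, 0, 0]], [[0, 0, 0], [0, 0, 0]]], gripper=0, force=110)

```text
clock: 4.12
eef_pos: [0.628, -0.2894, 0.1391]
tcp_rot: [179.9, 0.1, 94.1]
force: [2.9, -1.2, 1.5]
finger_gap: 0.0257
finger_force: 1.4
```

Emit:
arm_command(deltas=[[[0, 0, 0], [0, 0, 0]], [[0, 0, 0], [0, 0, 0]], [[0, 0, 0], [0, 0, 0]], [[0, 0, 0], [0, 0, 0]], [[0, 0, 0], [0, 0, 0]]])

```text
clock: 4.53
eef_pos: [0.6276, -0.2895, 0.1388]
tcp_rot: [179.9, 0.1, 94.1]
force: [-2.9, 0.1, 10.3]
finger_gap: 0.0162
finger_force: 107.1
```

Emit:
arm_command(deltas=[[[0, 0, -6], [0, 0, 0]], [[0, 0, -8], [0, 0, 0]], [[0, 0, -6], [0, 0, 0]], [[0, 0, 0], [0, 0, 0]], [[0, 0, 0], [0, 0, 0]]])

```text
clock: 4.95
eef_pos: [0.6272, -0.2891, 0.1577]
tcp_rot: [180.0, 0.0, 94.1]
force: [-0.5, 0.5, -6.5]
finger_gap: 0.0167
finger_force: 107.5
```

Emit:
arm_command(deltas=[[[-10, 0, 0], [0, 0, 0]], [[20, 0, 0], [0, 0, 0]], [[-20, 0, 0], [0, 0, 0]], [[20, 0, 0], [0, 0, 0]], [[-10, 0, 0], [0, 0, 0]]])

```text
clock: 5.37
eef_pos: [0.6275, -0.2856, 0.1568]
tcp_rot: [-180.0, -0.1, 94.3]
force: [0.5, 2.6, -4.8]
finger_gap: 0.0166
finger_force: 108.3
```

```bash
cat > look.py <<'E'
import sys
from h import *
s=eyes.capture('scene');o=status.get_obs();print(o['clock'],o['eef_pos'].round(4),np.round(o['tcp_rot'],2),np.round(o['qpos'],1),np.round(o['force'],1),o['finger_gap'])
print([(round(d['confidence'],2),np.round(d['rect']).tolist()) for d in eyes.outline_of('chip_1',s)])
save(s,sys.argv[1],(310,130,450,280),4)
E
python3 look.py e.png
```

```text
5.4167 [ 0.6271 -0.2899  0.1568] [-1.7997e+02 -2.0000e-02  9.4130e+01] [ 36.1  37.2 -20.6  85.9  14.3  59.6  16.2] [-1.6 -3.2 -3.9] 0.01621986016225225
[]
```

View pics/e.png

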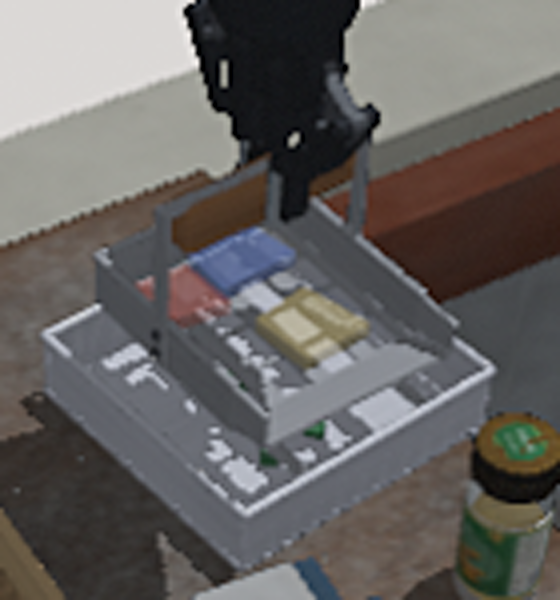

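The scene view shows no chips on the visible lands. Two green chips lie in the tray at crop (268,455) and (315,430), and there may be one more seen through the floor at (240,385). I'll shake once more, starting the other way, then lift to count.

Emit:
arm_command(deltas=[[[11, 0, 0], [0, 0, 0]], [[-22, 0, 0], [0, 0, 0]], [[22, 0, 0], [0, 0, 0]], [[-22, 0, 0], [0, 0, 0]], [[22, 0, 0], [0, 0, 0]]])

```text
clock: 5.88
eef_pos: [0.6252, -0.2851, 0.1567]
tcp_rot: [-179.9, 0.2, 93.7]
force: [-0.3, -3.4, -4.4]
finger_gap: 0.016
finger_force: 108.6
```

Emit:
arm_command(deltas=[[[-22, 0, 0], [0, 0, 0]], [[22, 0, 0], [0, 0, 0]], [[-22, 0, 0], [0, 0, 0]], [[22, 0, 0], [0, 0, 0]], [[-11, 0, 0], [0, 0, 0]]])

```text
clock: 6.3
eef_pos: [0.6276, -0.2844, 0.1571]
tcp_rot: [180.0, -0.2, 94.3]
force: [1.0, 3.0, -4.7]
finger_gap: 0.0164
finger_force: 108.8
```

Emit:
arm_command(deltas=[[[0, 0, 0], [0, 0, 0]], [[0, 0, -15], [0, 0, 0]], [[0, 0, -20], [0, 0, 0]], [[0, 0, -20], [0, 0, 0]], [[0, 0, -10], [0, 0, 0]]])

```text
clock: 6.72
eef_pos: [0.6277, -0.2894, 0.2245]
tcp_rot: [179.9, 0.1, 94.1]
force: [-0.3, -0.1, -3.5]
finger_gap: 0.0165
finger_force: 108.9
```

Emit:
arm_command(deltas=[[[0, 0, -15], [0, 0, 0]], [[0, 0, -20], [0, 0, 0]], [[0, 0, -20], [0, 0, 0]], [[0, 0, -10], [0, 0, 0]], [[0, 0, 0], [0, 0, 0]]])

```text
clock: 7.13
eef_pos: [0.6278, -0.2894, 0.2892]
tcp_rot: [179.8, 0.1, 94.1]
force: [0.2, -0.5, -5.5]
finger_gap: 0.0164
finger_force: 108.9
```

```bash
sed -i 's/(310,130,450,280)/(310,90,450,280)/;s/,4)$/,3)/' look.py; python3 look.py f.png
```

```text
7.1833 [ 0.6273 -0.2892  0.2874] [1.7996e+02 3.0000e-02 9.4070e+01] [ 36.7  30.7 -22.   78.8  11.6  72.7  18.1] [ 0.7  0.9 -4.6] 0.016342944197006347
[]
```

View pics/f.png

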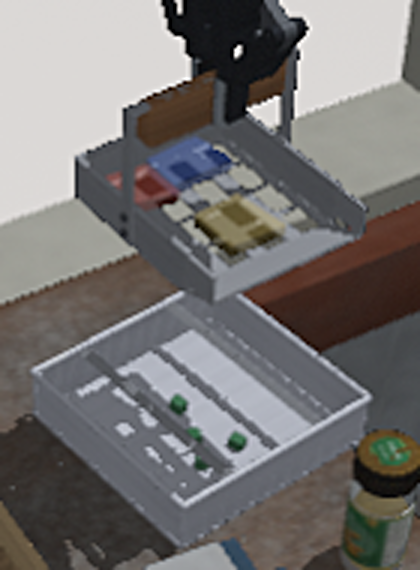

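The lifted view shows all four chips in the tray at crop (178,403), (194,433), (238,440) and (202,463), with the three slabs still in the basket. Next I'll carry it to the cork tray.

Emit:
arm_command(deltas=[[[8, 5, 0], [0, 0, 0]], [[18, 6, 0], [0, 0, 0]], [[28, 7, 0], [0, 0, 0]], [[34, 7, 0], [0, 0, 0]], [[34, 7, 0], [0, 0, 0]]])

```text
clock: 7.65
eef_pos: [0.6501, -0.1633, 0.2856]
tcp_rot: [-179.9, -0.1, 94.1]
force: [-0.4, -0.3, -3.7]
finger_gap: 0.0159
finger_force: 108.9
```

Emit:
arm_command(deltas=[[[34, 7, 0], [0, 0, 0]], [[34, 7, 0], [0, 0, 0]], [[32, 7, 0], [0, 0, 0]], [[22, 6, 0], [0, 0, 0]], [[13, 3, 0], [0, 0, 0]]])

```text
clock: 8.07
eef_pos: [0.6705, -0.0236, 0.286]
tcp_rot: [-179.9, -0.1, 94.3]
force: [-0.2, 0.8, -4.1]
finger_gap: 0.0163
finger_force: 108.9
```

Emit:
arm_command(deltas=[[[0, 0, 0], [0, 0, 1]], [[0, 0, 12], [0, 0, 1.6]], [[0, 0, 22], [0, 0, 1.6]], [[0, 0, 22], [0, 0, 1]], [[0, 0, 12], [0, 0, 0]]])

```text
clock: 8.48
eef_pos: [0.6695, -0.0291, 0.2159]
tcp_rot: [-179.8, 0.0, 88.8]
force: [-0.8, -0.0, -5.6]
finger_gap: 0.0165
finger_force: 108.8
```

```bash
cat > fit.py <<'E'
from h import *
s=eyes.capture('scene');o=status.get_obs()
p=o['eef_pos'];M=R.from_euler('xyz',o['tcp_rot'],degrees=True).as_matrix()
print(o['clock'],p.round(4),np.round(o['tcp_rot'],2),np.round(o['qpos'],1),np.round(o['force'],1))
a=cv2.resize(s['img'],None,fx=3,fy=3,interpolation=cv2.INTER_CUBIC)
ex,ey,ez=M[:,1],M[:,0],-M[:,2]
off=.006; g=p+ey*off+ez*.002
W=lambda x,y,z:g+x*ex+y*ey+(z-.094)*ez
L=[[W(-.088,-.063,.013),W(-.088,.063,.013)],[W(0,-.055,.108),W(0,.055,.108)],[W(.063,.063,.034),W(-.06,.063,.034)],[W(-.06,.063,0),W(.063,.063,0)]]
c=np.array([.589,-.021]);th=np.radians(-1.3);e=np.array([np.cos(th),np.sin(th)]);f=np.array([-e[1],e[0]])
q=[np.r_[c+i*.086*e+j*.088*f,.036] for i,j in((1,1),(1,-1),(-1,-1),(-1,1),(1,1))]
L+=[[q[k],q[k+1]] for k in range(4)]
for l in L:
    z=((proj(s,l)+.5)*3).astype(int);cv2.line(a,tuple(z[0].tolist()),tuple(z[1].tolist()),(0,255,255),1)
cv2.imwrite('pics/g.png',a[300:1050,540:1260,::-1][:600*2]) if 0 else cv2.imwrite('pics/g.png',cv2.resize(a[240:1080,540:1260,::-1],(514,600),interpolation=cv2.INTER_AREA))
print('lip',L[0])
E
python3 fit.py
```

```text
8.5333 [ 0.6689 -0.0291  0.2144] [-1.7967e+02  1.0000e-02  8.8860e+01] [ 16.3  32.3 -23.8  86.4  13.8  64.5 -11.5] [-0.3 -0.7 -7. ]
lip [array([ 0.57936975, -0.08429438,  0.13595228]), array([0.58188148, 0.04168058, 0.13592399])]
```

View pics/g.png

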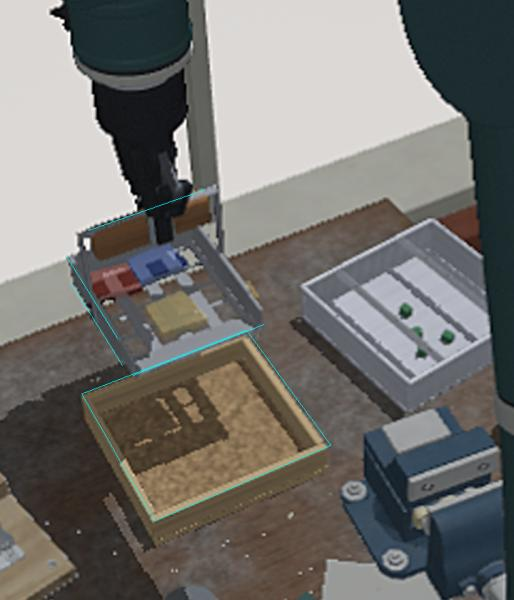

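The overlay of the lip, bar and cork-tray rim fits the scene picture well (lip ends at about (135,372) and (262,330), rim at (205,430)). The four chips are visible in the catch tray. I'll work out the tipping path.

Run:
```python
from h import *
def tcp(lip,t):
    t=np.radians(t);x,z=-88,-83
    return np.array(lip)*1000-np.array([x*np.cos(t)-z*np.sin(t),x*np.sin(t)+z*np.cos(t)])
cur=np.array([669,214.5]);th=0
# (lipx,lipz,theta)
seq=[(.598,.10,3.5),(.605,.08,7),(.605,.06,10.5),(.605,.052,14),(.605,.050,14)]
seq+=[(.605,.050,18),(.607,.049,22),(.608,.047,26),(.61,.045,29.5),(.612,.043,33)]
seq+=[(.612,.042,36.5),(.612,.042,40),(.612,.042,43.5),(.612,.042,46.5),(.612,.042,50)]
for i,(a,b,t) in enumerate(seq):
    n=tcp((a,b),t);d=n-cur;r=np.radians(th)
    print([0,round(d[0]*np.cos(r)+d[1]*np.sin(r),1),round(d[0]*np.sin(r)-d[1]*np.cos(r),1)],-(t-th),n.round(1))
    cur=n;th=t
    if i%5==4:print()
```

```text
[0, np.float64(11.8), np.float64(26.3)] -3.5 [680.8 188.2]
[0, np.float64(0.5), np.float64(15.2)] -3.5 [682.2 173.1]
[0, np.float64(-7.7), np.float64(14.6)] -3.5 [676.4 157.6]
[0, np.float64(-6.7), np.float64(2.6)] -3.5 [670.3 153.8]
[0, np.float64(-0.5), np.float64(1.9)] 0 [670.3 151.8]

[0, np.float64(-6.0), np.float64(-5.9)] -4 [663.  156.1]
[0, np.float64(-4.4), np.float64(-4.4)] -4 [657.5 158.9]
[0, np.float64(-5.8), np.float64(-3.7)] -4 [650.7 160.2]
[0, np.float64(-4.3), np.float64(-2.5)] -3.5 [645.7 160.6]
[0, np.float64(-4.5), np.float64(-2.5)] -3.5 [640.6 160.5]

[0, np.float64(-5.8), np.float64(-4.4)] -3.5 [633.4 161.1]
[0, np.float64(-5.2), np.float64(-5.2)] -3.5 [626.1 162.1]
[0, np.float64(-5.2), np.float64(-5.2)] -3.5 [618.7 162.8]
[0, np.float64(-4.5), np.float64(-4.5)] -3.0 [612.4 163. ]
[0, np.float64(-5.2), np.float64(-5.2)] -3.5 [605.  162.8]
```

Emit:
arm_command(deltas=[[[0, 8, 20], [-3.5, 0, 0]], [[0, 2, 20], [-3.5, 0, 0]], [[0, -6, 15], [-3.5, 0, 0]], [[0, -6, 4], [-3.5, 0, 0]], [[0, -1, 2], [0, 0, 0]]])

```text
clock: 8.95
eef_pos: [0.6698, -0.0287, 0.1553]
tcp_rot: [166.0, 0.0, 88.9]
force: [0.3, -0.1, -4.9]
finger_gap: 0.0164
finger_force: 108.9
```

Emit:
arm_command(deltas=[[[0, -6, -6], [-4, 0, 0]], [[0, -4, -4], [-4, 0, 0]], [[0, -6, -4], [-4, 0, 0]], [[0, -4, -2], [-3.5, 0, 0]], [[0, -4, -3], [-3.5, 0, 0]]])

```text
clock: 9.37
eef_pos: [0.6435, -0.0283, 0.1668]
tcp_rot: [146.9, 0.0, 88.9]
force: [35.1, 21.1, 10.8]
finger_gap: 0.0166
finger_force: 109.2
```

```bash
python3 fit.py
```

```text
9.4167 [ 0.6388 -0.0303  0.164 ] [147.36   0.41  88.61] [ 12.2  20.6 -15.1 118.3  36.4  11.1 -35.6] [-4.6 -2.5 -8.6]
lip [array([ 0.60589882, -0.08732545,  0.05038482]), array([0.60895238, 0.03863432, 0.04948271])]
```

```bash
cat > kin.py <<'E'
import numpy as np, itertools
from scipy.optimize import least_squares
from scipy.spatial.transform import Rotation as R
D=[([66.033,23.95,-.593,92.487,.269,63.638,-3.038],(.23,-.581,.248),(-179.927,.004,21.59)),
([38.7,31,-21.8,83.6,11.8,67.7,19.5],(.60704,-.30099,.24792),(179.918,-.131,94.254)),
([36.1,37.2,-20.6,85.9,14.3,59.6,16.2],(.6271,-.2899,.1568),(-179.97,-.02,94.13)),
([36.7,30.7,-22,78.8,11.6,72.7,18.1],(.6273,-.2892,.2874),(179.96,.03,94.07)),
([16.3,32.3,-23.8,86.4,13.8,64.5,-11.5],(.6689,-.0291,.2144),(-179.67,.01,88.86)),
([12.2,20.6,-15.1,118.3,36.4,11.1,-35.6],(.6388,-.0303,.164),(147.36,.41,88.61))]
def fk(q,s,p):
    q=np.radians(q);T=R.identity();x=np.zeros(3)
    off=[(0,0,p[0]),(p[1],0,0),(0,0,p[2]),(p[3],0,0),(0,0,p[4]),(p[5],0,0),(0,0,p[6])]
    ax='zyzyzyz'
    # order: Rz j1, +d1, +a1, Ry j2, +d3, Rz j3, a3, Ry j4, ...
    for i in range(7):
        if i==1: x=x+T.apply([p[1],0,p[0]])
        if i==3: x=x+T.apply([p[3],0,p[2]])
        if i==5: x=x+T.apply([p[5],0,p[4]])
        T=T*R.from_euler(ax[i],s[i]*q[i])
    x=x+T.apply([p[7],0,p[6]])
    return T,x
RNG=np.array([[-161.28,161.28],[-22.2,115.67],[-73.04,71.86],[3.21,147.25],[-68.34,248.33],[10.77,114.83],[-161.83,161.83]])
def fit():
    best=None
    for s1,s3,s5,s7 in itertools.product([-1,1],repeat=4):
        s=[s1,1,s3,1,s5,1,s7];Ts=[fk(q,s,np.zeros(8))[0] for q,_,_ in D]
        C=[T.inv()*R.from_euler('xyz',e,degrees=True) for T,(_,_,e) in zip(Ts,D)]
        m=R.concatenate(C).mean();er=max((m.inv()*c).magnitude() for c in C)
        if best is None or er<best[0]: best=(er,s,m)
    er,s,m=best
    f=lambda p:np.r_[np.concatenate([fk(q,s,p)[1]-np.array(x) for q,x,_ in D])*1000,(p-np.array([.3,0,.4,0,.4,0,.3,0]))*.5]
    r=least_squares(f,np.array([.3,0,.4,0,.4,0,.3,0]))
    return np.degrees(er),s,m,r.x,np.abs(r.fun[:-8]).max()
E
python3 - <<'E'
from kin import *
er,s,m,p,res=fit();print(er,s,m.as_euler('xyz',degrees=True),p.round(3),res)
def solve(q0,pos,T):
    f=lambda q:(lambda F:np.r_[(F[1]-pos)*100,((m_*1).inv()*1*T.inv()*F[0]*m).as_rotvec()*30 if 0 else (T.inv()*F[0]*m).as_rotvec()*30,(q-q0)*1e-4])(fk(q,s,p))
    r=least_squares(f,np.clip(q0,RNG[:,0]+1,RNG[:,1]-1),bounds=(RNG[:,0]+.5,RNG[:,1]-.5))
    return r.x,np.abs(r.fun[:6]).max()
rng=np.random.default_rng(0)
q6=np.array(D[-1][0],float)
for psi in (0,-30,-60,-90,-135,180,135,90,60,30):   # sieve yaw: lip points at psi+180
    for th in(45,50):
        T=R.from_euler('z',psi+90-1,degrees=True)*R.from_euler('x',180,degrees=True)*R.from_euler('x',-th,degrees=True)
        e=R.from_euler('z',psi-1,degrees=True).apply([1,0,0])
        pos=np.array([.589,-.024,.165])+e*(.02-.0055)
        b=[]
        for k in range(25):
            q0=q6 if k==0 else rng.uniform(RNG[:,0],RNG[:,1])
            q,e2=solve(q0,pos,T)
            if e2<.05:b.append((np.abs(q-q6).max(),q.round(0).astype(int).tolist()))
        b.sort(key=lambda t:t[0]);print(psi,th,len(b),b[:2])
E
```

```text
0.12715593109877293 [-1, 1, -1, 1, -1, 1, -1] [-2.34251311e-02 -1.55767955e-03  8.99887301e+01] [ 0.283  0.065  0.501 -0.042  0.454  0.021  0.294  0.007] 26.176619456409117
0 45 18 [(np.float64(79.08041904053846), [49, 39, -73, 131, 115, 43, -107]), (np.float64(79.08042620981203), [49, 39, -73, 131, 115, 43, -107])]
0 50 16 [(np.float64(89.87641362549465), [48, 41, -73, 134, 126, 49, -115]), (np.float64(89.8764265659207), [48, 41, -73, 134, 126, 49, -115])]
-30 45 19 [(np.float64(89.32748494432482), [35, 42, -73, 127, 100, 72, -125]), (np.float64(89.41259215755468), [35, 42, -72, 127, 100, 72, -125])]
-30 50 23 [(np.float64(94.32884875561658), [33, 45, -73, 129, 106, 78, -130]), (np.float64(94.32884965040674), [33, 45, -73, 129, 106, 78, -130])]
-60 45 13 [(np.float64(69.44006293880987), [-52, 41, 54, 114, 24, 25, -92]), (np.float64(78.03547207179301), [-42, 33, 37, 115, 48, 32, -114])]
-60 50 16 [(np.float64(70.50215242633217), [-54, 44, 55, 115, 33, 24, -103]), (np.float64(71.37280224380885), [-53, 43, 53, 115, 37, 25, -107])]
-90 45 17 [(np.float64(74.79290021280755), [-43, 43, 44
[... 1250 characters left out ...]
0 [(np.float64(121.20574383398377), [59, 63, -73, 98, 11, 55, 86]), (np.float64(121.20574553478633), [59, 63, -73, 98, 11, 55, 86])]
60 45 14 [(np.float64(89.41907304848037), [63, 53, -73, 112, 19, 27, 54]), (np.float64(89.41907934675373), [63, 53, -73, 112, 19, 27, 54])]
60 50 13 [(np.float64(97.70438377578961), [65, 56, -73, 112, 13, 24, 62]), (np.float64(97.70441869010489), [65, 56, -73, 112, 13, 24, 62])]
30 45 11 [(np.float64(69.29466873770565), [60, 43, -73, 126, 106, 16, -63]), (np.float64(69.29472202446959), [60, 43, -73, 126, 106, 16, -63])]
30 50 14 [(np.float64(97.50205324710691), [62, 46, -73, 129, 134, 17, -87]), (np.float64(97.50205677252771), [62, 46, -73, 129, 134, 17, -87])]
```

```bash
cat > sim.py <<'E'
from kin import *
er,s,m,_,_=fit()
def fk2(q,p):
    qq=np.radians(q);T=R.identity();x=np.zeros(3);p=p.reshape(4,3)
    for i in range(7):
        if i==1:x=x+T.apply(p[0])
        if i==3:x=x+T.apply(p[1])
        if i==5:x=x+T.apply(p[2])
        T=T*R.from_euler('zyzyzyz'[i],s[i]*qq[i])
    return T*m,x+T.apply(p[3])
w0=np.array([0,0,.3,0,0,.45,0,0,.45,0,0,.3])
r=least_squares(lambda p:np.r_[np.concatenate([fk2(q,p)[1]-np.array(x) for q,x,_ in D])*1000,(p-w0)*.5],w0)
P=r.x
def jac(q):
    T,x=fk2(q,P);J=np.zeros((6,7))
    for i in range(7):
        d=q.copy();d[i]+=.01;T2,x2=fk2(d,P)
        J[:3,i]=(x2-x)/.01;J[3:,i]=(T2*T.inv()).as_rotvec()/.01
    return J
def go(q,pos,T,n=40,k=0.,qc=None):
    q=np.array(q,float);T0,x0=fk2(q,P);rv=(T*T0.inv()).as_rotvec();lo=hi=q
    for i in range(1,n+1):
        for _ in range(3):
            Tc,xc=fk2(q,P);e=np.r_[x0+(pos-x0)*i/n-xc,((R.from_rotvec(rv*i/n)*T0)*Tc.inv()).as_rotvec()]
            J=jac(q);Ji=J.T@np.linalg.inv(J@J.T+1e-9*np.eye(6));dq=Ji@e
            if k and _==0:dq=dq+(np.eye(7)-Ji@J)@(k*(qc-q))
            q=q+dq
        lo=np.minimum(lo,q);hi=np.maximum(hi,q)
    return q,lo,hi
def tool(psi,th):return R.from_euler('z',psi+90,degrees=True)*R.from_euler('x',180-th,degrees=True)
E
python3 - <<'E'
from sim import *
print(np.abs(r.fun[:18]).max().round(2),P.round(3).tolist())
for k in(0,.02,.1):
    qc=RNG.mean(1)
    q,_,_=go(D[0][0],fk2(D[0][0],P)[1],R.from_euler('xyz',[180,0,94.1],degrees=True),k=k,qc=qc);q,_,_=go(q,fk2(D[1][0],P)[1],R.from_euler('xyz',D[1][2],degrees=True),k=k,qc=qc);print(k,'1-2',q.round(1))
    q,_,_=go(D[4][0],fk2(D[5][0],P)[1],R.from_euler('xyz',D[5][2],degrees=True),k=k,qc=qc);print('5-6',q.round(1))
for k in(0,):
  for psi in(-91,89):
    q,_,_=go(D[5][0],np.array([.6689,-.0291,.2144]),tool(-1,0));print('up',q.round(0))
    q,l,h=go(q,np.array([.589,-.024,.25]),tool((-1+psi)/2,0));q,l,h=go(q,np.array([.589,-.024,.25]),tool(psi,0));print(psi,q.round(0))
    for th in(15,30,40,50,55):
        q,l,h=go(q,np.array([.589,-.024+(.015 if psi>0 else -.015),.2-.001*th]),tool(psi,th),n=15);print(th,q.round(0))
E
```

```text
0.77 [-0.001, -0.016, 0.291, 0.001, -0.015, 0.503, 0.0, 0.001, 0.47, 0.0, -0.001, 0.292]
0 1-2 [ 38.6  31.  -21.6  83.6  11.7  67.7  19.6]
5-6 [  8.5  20.3 -10.8 118.4  29.9  10.3 -29.8]
0.02 1-2 [ 37.2  30.7 -19.5  83.7  10.5  67.4  20.4]
5-6 [ 10.9  20.5 -13.6 118.3  34.3  10.8 -33.8]
0.1 1-2 [ 38.4  30.9 -21.3  83.6  11.5  67.6  19.7]
5-6 [ 14.3  20.8 -17.6 118.2  40.   11.7 -38.8]
up [ 21.  33. -30.  86.  18.  65. -14.]
-91 [ 11.  21. -15.  97.   6.  63. -96.]
15 [   1.   25.  -10.  101.   23.   58. -111.]
30 [  -9.   29.   -5.  101.   36.   63. -125.]
40 [ -15.   33.   -3.  101.   43.   68. -133.]
50 [ -20.   38.   -0.  100.   48.   73. -139.]
55 [ -22.   40.    1.  100.   51.   76. -142.]
up [ 21.  33. -30.  86.  18.  65. -14.]
89 [ 38.  29. -52.  96.  24.  67.  69.]
15 [ 46.  37. -56. 100.  17.  57.  76.]
30 [ 54.  45. -61.  99.  10.  56.  85.]
40 [ 59.  52. -64.  99.   6.  56.  91.]
50 [ 62.  60. -66.  98.   3.  57.  96.]
55 [ 63.  64. -67.  97.   2.  58.  98.]
```

A fitted kinematic model (0.8 mm error) shows that tipping toward the robot runs joint 6 into its limit. Tipping with the lip turned to the left (+y) stays well inside all ranges, so I'll level, rise and turn the basket.

Emit:
arm_command(deltas=[[[0, 7, -12], [5, 0, 0]], [[0, 6, -13], [7, 0, 0]], [[0, 5, -13], [7, 0, 0]], [[0, 3, -14], [7, 0, 0]], [[0, 2, -14], [6.6, 0, 0]]])

```text
clock: 9.83
eef_pos: [0.6413, -0.0295, 0.2272]
tcp_rot: [175.5, 0.3, 88.6]
force: [0.6, -0.3, -3.6]
finger_gap: 0.0166
finger_force: 110.9
```

```bash
sed -i "s#pics/g.png',cv2#pics/k.png',cv2#" fit.py; python3 fit.py
```

```text
9.8833 [ 0.6418 -0.0301  0.2298] [176.1    0.34  88.55] [ 23.8  28.1 -32.7  93.   18.   60.1 -15.4] [-6.7 -2.2 -1.1]
lip [array([ 0.55793158, -0.08551501,  0.14538222]), array([0.56111632, 0.0404425 , 0.14463177])]
```

View pics/k.png

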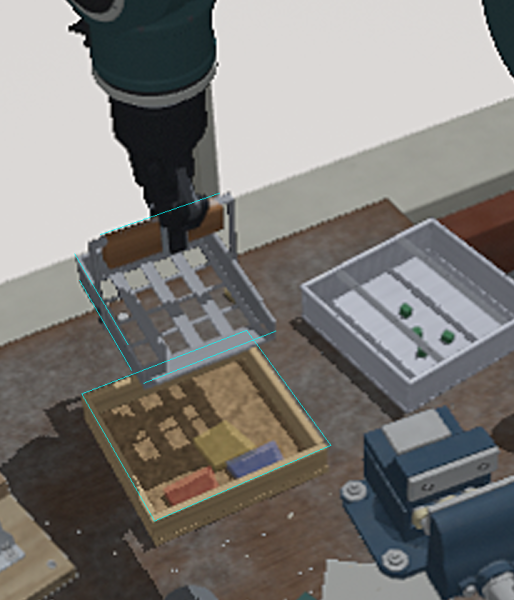

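All three slabs are already out and lie in the cork tray (red about (190,487), yellow (222,440), blue (255,460)). The basket is empty, and the four chips are still in the catch tray. The basket sits slightly shifted from my overlay, so I'll carry it back level above the catch tray and re-measure there.

Emit:
arm_command(deltas=[[[0, 0, -10], [2, 0, -2]], [[0, 0, -15], [1.9, 0, -2.4]], [[0, 0, -15], [0, 0, -2.4]], [[0, 0, -5], [0, 0, -2]], [[0, 0, 0], [0, 0, 0]]])

```text
clock: 10.3
eef_pos: [0.6404, -0.0286, 0.2713]
tcp_rot: [179.0, 0.7, 97.5]
force: [0.4, 0.6, -3.3]
finger_gap: 0.0158
finger_force: 111.1
```

Emit:
arm_command(deltas=[[[-8, -2, 0], [0, 0, 0]], [[-18, -3, 0], [0, 0, 0]], [[-26, -5, 0], [0, 0, 0]], [[-32, -5, 0], [0, 0, 0]], [[-34, -6, 0], [0, 0, 0]]])

```text
clock: 10.72
eef_pos: [0.6331, -0.1498, 0.27]
tcp_rot: [179.2, 0.7, 97.4]
force: [1.2, 0.0, -3.3]
finger_gap: 0.0163
finger_force: 111.0
```

Emit:
arm_command(deltas=[[[-34, -6, 0], [0, 0, 0]], [[-34, -6, 0], [0, 0, 0]], [[-32, -5, 0], [0, 0, 0]], [[-22, -3, 0], [0, 0, 0]], [[-12, -1, 0], [0, 0, 0]]])

```text
clock: 11.13
eef_pos: [0.6284, -0.2889, 0.2709]
tcp_rot: [179.2, 0.7, 97.1]
force: [0.6, -0.3, -3.8]
finger_gap: 0.0164
finger_force: 111.0
```

```bash
cat > ov.py <<'E'
import sys
from h import *
def W(o,off,dz,pit,x,y,z,roll=0,yaw=0):
    M=R.from_euler('xyz',o['tcp_rot'],degrees=True).as_matrix();B=np.c_[M[:,1],M[:,0],-M[:,2]]
    B=B@R.from_euler('xyz',[roll,pit,yaw],degrees=True).as_matrix()
    return o['eef_pos']+B@np.array([x,y+off,z-.094+dz])
if __name__=='__main__':
    s=eyes.capture('scene');t=eyes.capture('top');o=status.get_obs()
    np.save('o.npy',o,allow_pickle=True);np.save('s.npy',s,allow_pickle=True);np.save('t.npy',t,allow_pickle=True)
    print(o['clock'],o['eef_pos'].round(4),np.round(o['tcp_rot'],2),np.round(o['qpos'],1),np.round(o['force'],1))
    for p in(s,t):print([(round(d['confidence'],2),np.round(d['rect']).tolist()) for d in eyes.outline_of('slab_1',p)])
    r=(310,80,450,280);a=cv2.resize(s['img'][r[1]:r[3],r[0]:r[2]],None,fx=3,fy=3,interpolation=cv2.INTER_CUBIC)
    r2=(200,160,440,290);b=cv2.resize(t['img'][r2[1]:r2[3],r2[0]:r2[2]],None,fx=1.5,fy=1.5,interpolation=cv2.INTER_CUBIC)
    b=cv2.copyMakeBorder(b,0,600-b.shape[0],0,0,0);cv2.imwrite('pics/'+sys.argv[1],np.hstack([a,b])[:,:,::-1])
E
python3 ov.py m.png
```

```text
11.2333 [ 0.6289 -0.2872  0.2709] [179.23   0.71  97.12] [ 42.3  32.4 -31.   80.4  17.4  70.9  16.9] [ 0.4  0.8 -3.1]
[(0.64, [287.0, 289.0, 308.0, 301.0]), (0.59, [270.0, 276.0, 297.0, 300.0]), (0.49, [259.0, 294.0, 283.0, 316.0])]
[(0.92, [246.0, 233.0, 271.0, 258.0]), (0.81, [220.0, 256.0, 247.0, 271.0]), (0.68, [309.0, 153.0, 323.0, 163.0]), (0.4, [355.0, 167.0, 406.0, 261.0])]
```

View pics/m.png

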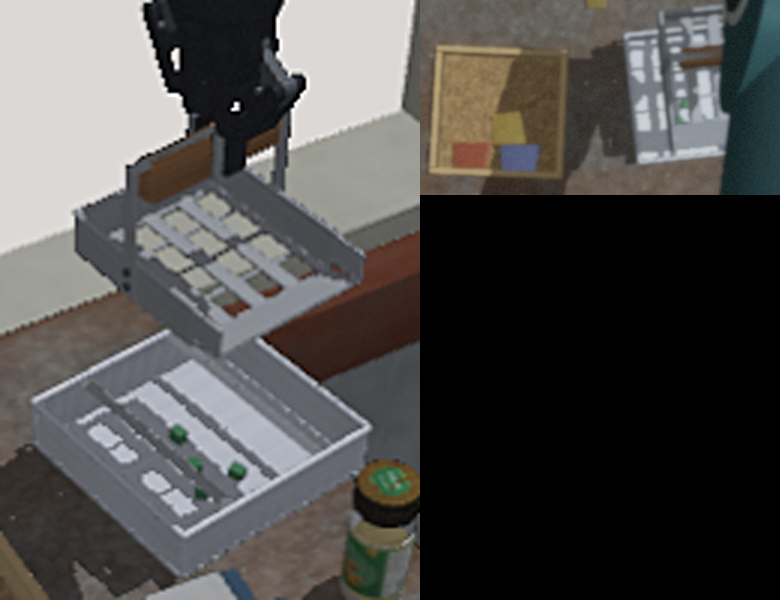

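The scene shows the empty basket above the catch tray, with the four chips inside at (178,433), (195,463), (237,470) and (200,493). The top view shows the three slabs flat in the cork tray. Next I'll estimate how far the basket slipped in the grip by comparing the same corners before and after.

```bash
cat > slip.py <<'E'
from ov import *
from scipy.optimize import least_squares
s=np.load('s.npy',allow_pickle=True).item();o2=np.load('o.npy',allow_pickle=True).item();t=np.load('t.npy',allow_pickle=True).item()
o1={'eef_pos':np.array([.6273,-.2892,.2874]),'tcp_rot':[179.96,.03,94.07]}
F={'lb':((.063,.063,.034),(76,157),(76,212)),'lf':((-.06,.063,0),None,None)}
X=[(.063,.063,.034),(0,.066,.1),(-.08,.063,.010),(-.088,-.063,.013)]
a=np.array([(76,157),(127,110),(213,300),(366,237)])/3+[310,90]
b=np.array([(76,212),(127,166),(221,353),(363,283)])/3+[310,80]
base=np.array([proj(s,W(o1,.004,.002,0,*x))[0] for x in X])
print('abs resid before',(a-base).round(1).tolist())
def f(v,w=1):
    q=np.array([proj(s,W(o2,v[0]/1e3,v[1]/1e3,v[3],*x,roll=v[2]))[0] for x in X])
    return np.r_[((q-base)-(b-a)).ravel(),(v-[4,2,0,0])*[.05,.05,.05,.3]]
r=least_squares(f,[4,2,0,0]);print('off,dz,roll,pitch',r.x.round(2),r.fun[:8].round(1))
v=r.x;O=W(o2,v[0]/1e3,v[1]/1e3,v[3],0,0,0,roll=v[2]);print('sieve origin',O.round(4))
M=R.from_euler('xyz',o2['tcp_rot'],degrees=True).as_matrix();B=np.c_[M[:,1],M[:,0],-M[:,2]]@R.from_euler('xyz',[v[2],v[3],0],degrees=True).as_matrix()
print('sieve rpy',R.from_matrix(B).as_euler('xyz',degrees=True).round(2))
# tray corners in scene crop
c=np.array([(35,400),(190,533),(370,428)])/3+[310,80];Q=onz(s,c,.045);print('tray cor',Q.round(4).tolist())
print('centre',(Q[0]+Q[2])/2,'yaw front',np.degrees(np.arctan2(*(Q[1]-Q[2])[[0,1]]))*-1,np.degrees(np.arctan2(*(Q[0]-Q[1])[[1,0]])),np.linalg.norm(Q[0]-Q[1]),np.linalg.norm(Q[1]-Q[2]))
E
python3 slip.py
```

```text
abs resid before [[0.8, 1.1], [-0.1, -2.5], [3.0, 1.1], [0.1, 3.0]]
off,dz,roll,pitch [ 1.63 -0.44  0.25  0.43] [-0.5  0.2  0.7  0.4 -0.5 -0.4  0.3 -0.2]
sieve origin [ 0.6293 -0.2863  0.1764]
sieve rpy [-0.47 -0.33  7.12]
tray cor [[0.6905, -0.1875, 0.045], [0.5218, -0.2122, 0.045], [0.5424, -0.3795, 0.045]]
centre [ 0.61649365 -0.28345777  0.045     ] yaw front 7.02435016935351 8.330794365563762 0.1705065359140537 0.16854887743394714
```

```bash
cat > tray.py <<'E'
from h import *
from scipy.optimize import minimize
t=np.load('t.npy',allow_pickle=True).item();s=np.load('s.npy',allow_pickle=True).item()
I={'t':cv2.cvtColor(cv2.imread('pics/top1.png'),6).astype(np.float32),'s':cv2.cvtColor(s['img'],7).astype(np.float32)}
def pts(v,h,z=.045):
    th=np.radians(v[2]);e=np.array([np.cos(th),np.sin(th)]);f=np.array([-e[1],e[0]]);u=np.linspace(-.95,.95,60);a,b=.0845+h,.0865+h
    L=[(u*a,0*u+b),(u*a,0*u-b),(0*u+a,u*b),(0*u-a,u*b)]
    return np.vstack([np.c_[np.array(v[:2])/1e3+np.outer(x,e)+np.outer(y,f),0*u+z] for x,y in L])
def val(k,p,v,h):
    q=proj(p,pts(v,h)).astype(np.float32);return cv2.remap(cv2.GaussianBlur(I[k],(0,0),.7),q[:,0].reshape(-1,1),q[:,1].reshape(-1,1),1)
def cost(v,ks):
    c=0
    for k,p in(('t',t),('s',s)):
        if k in ks:c-=np.mean(np.minimum(val(k,p,v,0),210)-.5*val(k,p,v,.005)-.5*np.minimum(val(k,p,v,-.005),210))
    return c
for ks in('t','s','ts'):
    best=min((minimize(cost,[x,y,w],args=(ks,),method='Nelder-Mead',options=dict(initial_simplex=[[x,y,w],[x+3,y,w],[x,y+3,w],[x,y,w+2]])) for x in(616,621) for y in(-287,-282) for w in(5.5,8)),key=lambda r:r.fun)
    print(ks,best.x.round(2),best.fun)
E
python3 tray.py
```

```text
t [ 621.5  -284.99    7.25] -37.05085754394531
s [ 618.8  -282.94    7.19] -35.2373161315918
ts [ 619.84 -284.26    7.11] -63.093666076660156
```

Emit:
arm_command(deltas=[[[2.5, 4, 10], [0, 0, 0]], [[0, 0, 30], [0, 0, 0]], [[0, 0, 35], [0, 0, 0]], [[0, 0, 30], [0, 0, 0]], [[0, 0, 12], [0, 0, 0]]])

```text
clock: 11.75
eef_pos: [0.6337, -0.2803, 0.15]
tcp_rot: [179.4, 0.5, 97.5]
force: [0.4, 0.3, -3.3]
finger_gap: 0.0164
finger_force: 110.7
```

Emit:
arm_command(deltas=[[[0, 0, 4], [0, 0, 0]], [[0, 0, 3], [0, 0, 0]], [[0, 0, 1], [0, 0, 0]], [[0, 0, 1], [0, 0, 0]], [[0, 0, 0], [0, 0, 0]]])

```text
clock: 12.17
eef_pos: [0.6358, -0.2827, 0.1471]
tcp_rot: [179.1, 0.8, 97.3]
force: [0.1, -0.5, -3.6]
finger_gap: 0.0164
finger_force: 110.7
```

```bash
python3 ov.py n.png
```

```text
12.2667 [ 0.6356 -0.2828  0.1469] [179.13   0.77  97.34] [ 40.6  39.2 -28.9  86.2  21.3  58.9  13.7] [-0.  -0.3 -2.4]
[(0.76, [270.0, 278.0, 299.0, 303.0]), (0.68, [285.0, 289.0, 310.0, 302.0]), (0.67, [286.0, 212.0, 303.0, 225.0]), (0.66, [256.0, 297.0, 284.0, 316.0])]
[(0.74, [310.0, 154.0, 321.0, 164.0]), (0.73, [252.0, 257.0, 279.0, 273.0]), (0.7, [221.0, 255.0, 245.0, 273.0]), (0.56, [245.0, 233.0, 272.0, 257.0]), (0.33, [348.0, 179.0, 385.0, 259.0])]
```

View pics/n.png

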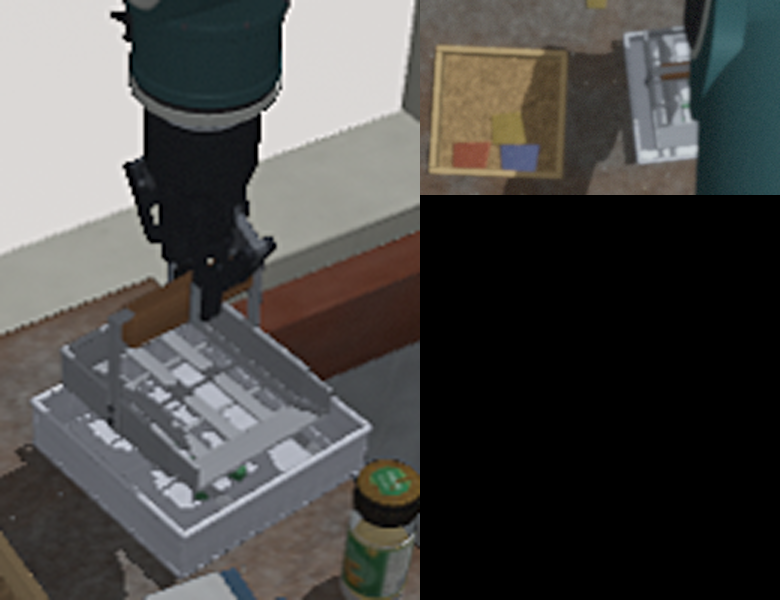

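The basket hovers just above the rods inside the tray rim (lip at (255,445)). Moving a little back, then lowering to contact.

Emit:
arm_command(deltas=[[[-1, -3, 1], [0, 0, 0]], [[0, 0, 1.5], [0, 0, 0]], [[0, 0, 1.5], [0, 0, 0]], [[0, 0, 1], [0, 0, 0]], [[0, 0, 0], [0, 0, 0]]])

```text
clock: 12.78
eef_pos: [0.6324, -0.2841, 0.1406]
tcp_rot: [179.2, 0.7, 97.3]
force: [-0.3, 0.5, -1.9]
finger_gap: 0.0165
finger_force: 111.2
```

Emit:
arm_command(deltas=[[[0, 0, 1], [0, 0, 0]], [[0, 0, 0.5], [0, 0, 0]], [[0, 0, 0], [0, 0, 0]], [[0, 0, 0], [0, 0, 0]], [[0, 0, 0], [0, 0, 0]]])

```text
clock: 13.2
eef_pos: [0.6327, -0.2841, 0.1397]
tcp_rot: [179.2, 0.7, 97.3]
force: [-0.3, -0.7, 4.4]
finger_gap: 0.0165
finger_force: 112.0
```

Emit:
arm_command(deltas=[[[0, 0, 0], [0, 0, 0]], [[0, 0, 0], [0, 0, 0]], [[0, 0, 0], [0, 0, 0]], [[0, 0, 0], [0, 0, 0]], [[0, 0, 0], [0, 0, 0]]], gripper=0.5, force=20)

```text
clock: 13.62
eef_pos: [0.6325, -0.284, 0.1392]
tcp_rot: [179.2, 0.7, 97.4]
force: [0.5, -0.8, 0.7]
finger_gap: 0.0423
finger_force: 0.0
```

Emit:
arm_command(deltas=[[[0, 0, 0], [0, 0, 0]], [[0, 0, -5], [0, 0, 0]], [[0, 0, -15], [0, 0, 0]], [[0, 0, -30], [0, 0, 0]], [[0, 0, -35], [0, 0, 0]]])

```text
clock: 14.03
eef_pos: [0.6305, -0.2828, 0.2251]
tcp_rot: [179.3, 0.6, 97.4]
force: [0.6, -0.7, 0.9]
finger_gap: 0.0428
finger_force: 0.0
```

Emit:
arm_command(deltas=[[[0, 0, -40], [0, 0, 0]], [[-20, -35, 0], [0, 0, 0]], [[-20, -35, 0], [0, 0, 0]], [[-20, -35, 0], [0, 0, 0]], [[-20, -35, 0], [0, 0, 0]]])

```text
clock: 14.45
eef_pos: [0.5006, -0.3807, 0.265]
tcp_rot: [179.1, 0.8, 97.4]
force: [0.8, -0.6, -0.2]
finger_gap: 0.0424
finger_force: 0.0
```

Emit:
arm_command(deltas=[[[-20, -35, 0], [0, 0, 0]], [[-20, -35, 0], [0, 0, 0]], [[-20, -35, 0], [0, 0, 0]], [[-20, -30, 0], [0, 0, 0]], [[-20, -10, 0], [0, 0, 0]]])

```text
clock: 14.87
eef_pos: [0.3664, -0.5002, 0.2644]
tcp_rot: [179.3, 0.8, 97.1]
force: [0.1, -0.4, 0.5]
finger_gap: 0.0425
finger_force: 0.0
```

```bash
cat > fin.py <<'E'
from h import *
s=eyes.capture('scene');t=eyes.capture('top');o=status.get_obs();print(o['clock'],o['eef_pos'],o['finger_gap'])
def draw(p,r,k):
    a=cv2.resize(p['img'][r[1]:r[3],r[0]:r[2]],None,fx=k,fy=k,interpolation=cv2.INTER_CUBIC)
    th=np.radians(7.1);e=np.array([np.cos(th),np.sin(th),0]);f=np.array([-e[1],e[0],0]);z=np.array([0,0,1.])
    O=np.array([.6332,-.2826,.045]);w=lambda x,y,h:O+x*e+y*f+h*z
    for l in([w(-.009,-.055,.108),w(-.009,.055,.108),w(.009,.055,.108),w(.009,-.055,.108),w(-.009,-.055,.108)],[w(-.088,.063,.013),w(-.088,-.063,.013)],[w(-.06,.063,.034),w(.063,.063,.034),w(.063,-.063,.034),w(-.06,-.063,.034)]):
        q=((proj(p,l)-r[:2]+.5)*k).astype(np.int32);cv2.polylines(a,[q],False,(255,0,255),1)
    return a
a=draw(s,(310,140,440,280),3);b=draw(t,(330,165,440,275),3.8)
H=max(a.shape[0],b.shape[0]);pad=lambda x:cv2.copyMakeBorder(x,0,H-x.shape[0],0,0,0)
im=np.hstack([pad(a),pad(b)])[:,:800]
cv2.imwrite('pics/fin.png',im[:,:,::-1])
for r in(h for h in('pin_jar','solder_spool')):print(r,[np.round(d['rect']).tolist() for d in eyes.outline_of(r,t)][:1])
E
python3 fin.py
```

```text
14.9667 [ 0.36784456 -0.50139532  0.2638742 ] 0.04265350623839643
pin_jar [[388.0, 295.0, 416.0, 323.0]]
solder_spool [[187.0, 315.0, 211.0, 337.0]]
```

View pics/fin.png

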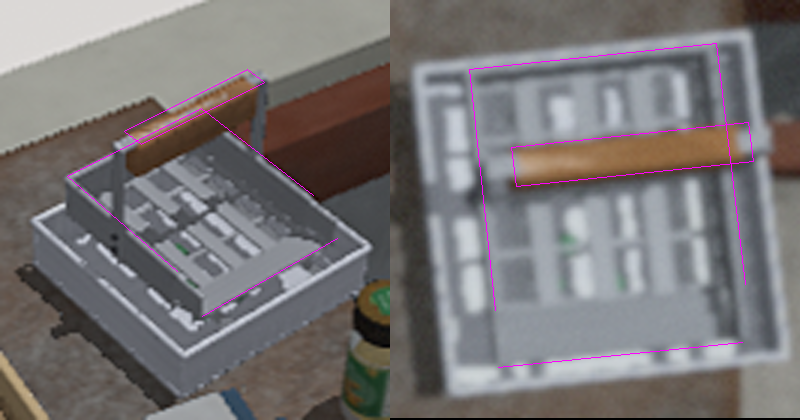

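The final view shows the basket standing within about 2 mm of its seat and square to the tray, with its lip, walls and bar on the overlay. The jar and spool are unmoved and the gripper is clear, so I'll hand in.

```bash
python3 -c "
from workcell import job_done
print(job_done())"
```

```text
the job is handed in; nothing more can be done
None
```

The job is handed in at about 15 s: all four chips are in the catch tray, the three slabs are in the cork tray, the empty basket is back on its rods about 2 mm off centre, and the spool and jar are where they were; the slabs slid out during a first tilt of about 33° that ran joint 6 close to its limit, with a brief force reading of about 42 N at the wrist of unknown cause.

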